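# Bolt the sample locker shut against its spring catch

## Task

Lock the steel sample locker on the bench: with one fingertip press its yellow spring catch bar down and keep it held down while another fingertip pushes the red handle of the bolt, until the bolt is fully home through its brass keeper. Then move away so that the catch springs back up and locks the bolt. Nothing is to be picked up, and everything standing on and around the locker stays where it is.

Things in the scene. Friction and masses are not known exactly. Their poses are not given: they have to be found in the camera images.
- locker: Low stainless chest, fixed, 240 (x) x 300 (y) x 120 mm high, level; origin at the centre of its underside. The lock is on top. In the locker's frame the bolt runs along y at x = -30 mm and the catch bar lies parallel at x = +30 mm. Apart from the red handle, stem, pin and yellow catch nothing of the lock is over 18 mm above the top. Jar and stopper stand outside x = +-65 mm.
- keeper (a point): Top centre of the brass keeper, 17 mm above the chest top, at locker x = -30, y = +92 mm: the bolt bar (22 mm wide, top 12 mm above the chest top) slides into it, locker +y. Two steel guides as high as the keeper carry the bar at y = -85 and +50 mm.
- bolt_push (a point): Centre of the handle face that is pushed (the side facing locker -y), 40 mm above the chest top. The red handle is an upright plate 36 mm wide in x, 10 mm thick in y, from 26 to 54 mm above the chest top, on a 14 mm wide stem. From the stem an 8 mm steel pin (18 to 26 mm above the top) reaches to locker x = +11 mm, at the catch's comb. Push towards locker +y.
- catch_top (a point): Centre of the top face of the yellow catch bar, 36 mm above the chest top when up, at locker x = +30, y = -15 mm. The bar is 28 mm wide in x and 140 mm long in y: a fingertip can slide along it while pressing. Its yellow comb of three teeth (x = +4 to +16 mm, below the bar's top) blocks the bolt's pin.
- catch (a joint): How far the catch bar is pressed straight down, m: 0 up (sprung), 0.012 fully down. Spring 4 N at the top rising to 8 N at the bottom. The bolt is free from about 0.0065 down; let go early, and the comb catches the bolt's pin again at the next tooth.
- bolt (a joint): How far the bolt has slid towards locker +y (its keeper), m: 0 open, 0.060 home against its stop. It starts between 0 and 0.006; the comb stops it at about 0.010 while the catch is up, and locks it at 0.056 to 0.060 when home. It needs about 2 N, plus the rubbing of the finger on the catch bar.
- sample_jar: Small amber jar, 42 mm across, 60 mm high, loose on the locker top along its edge at locker x = +91 mm; leave alone. Origin under its centre.
- stopper: Cork stopper, 30 mm across, 30 mm high, loose on the locker top along its edge at locker x = -93 mm; leave alone. Origin under its centre.
- spirit_bottle: Amber bottle, 76 mm across, 230 mm high, on the bench; leave alone. Origin under its centre.
- beaker: Clear plastic cup, 80 mm across, 100 mm high, on the bench; leave alone. Origin under its centre.
- tasting_glass: Glass, 64 mm across, 100 mm high, on the bench; leave alone. Origin under its centre.
- tin: Dark tin, 66 mm across, 90 mm high, on the bench; leave alone. Origin under its centre.

How it is judged:
On the way, in this order (a step that is already met when the one before it is completed fails the run):
1. a fingertip holds the catch down while the bolt is still open (value of joint catch above 0.006 m and contact force between the fingers and catch above 0.5 N and value of joint bolt below 0.03 m), for 0.1 s.
2. the bolt is slid home while the catch is still held down (value of joint bolt above 0.0555 m and value of joint catch above 0.005 m and contact force between the fingers and catch above 0.5 N), for 0.05 s.
At the end, for the whole second after the job is handed in: The bolt is home (55 mm or more of its 60 mm) and the catch has sprung back up (within 1.5 mm of the top) (value of joint bolt above 0.055 m and value of joint catch below 0.0015 m); the robot touches nothing.
It fails at once if a bystander is lifted, carried, pushed or knocked by more than 15 mm (distance of any of sample_jar, stopper, spirit_bottle, beaker, tasting_glass, tin from where it was at the start of the episode above 0.015 m).
It fails at once if a standing thing is tipped over (angle between any of sample_jar, stopper, spirit_bottle, beaker, tasting_glass, tin's own z axis and vertical above 0.35 rad).
It also fails if it takes over 38 s, if anything falls off the work surface, if the arm or the gripper's body presses on something with over 40 N, if the wrist force passes 120 N, or if a joint passes its speed limit or range.

## Robot

A 6-joint arm with a two-finger parallel gripper is mounted at the origin on the work surface. World frame = base frame: x ahead of the robot, y to its left, z up, the work surface at z = 0. Lengths are in m, angles in rad, forces in N, time in s.
With the tool pointing down it reaches from about 0.35 to 0.775 m from the base axis. Payload 5.5 kg.
Tool frame: the origin (TCP) lies at the very end of the fingers, on their centre line; the grasp point (between the pads) lies 19 mm behind it; z points along the fingers, y is the direction in which the jaws open and shut (so a half turn about z gives the same grasp; the last joint's range is limited). The gripper opens to 85 mm and grips with 20 to 120 N. Pads are 22 mm wide; open, the fingers measure 114 mm over their backs; the gripper's body (76 mm by 85 mm) begins 54 mm behind the grasp point. The pads swing forward as they close: fully open they stand 13 mm farther back than shut.
Start: joints at [-1.37, 0.313, 0.046, 1.304, 0, 1.431], TCP at [0.192, -0.542, 0.231] pointing down, gripper open.
Joint ranges: [-2.76, 2.76], [-0.86, 1.69], [-1.03, 1.26], [-2.2, 2.34], [-1.47, 1.5], [-3.14, 3.14]. Speed limits (rad/s): [2.57, 2.57, 3.14, 3.14, 3.14, 3.14].

## Interface

Orientations are given as a unit quaternion [w, x, y, z].
In Python, from workcell import get_state, vision, workorder, silhouettes, tip_of gives the robot as it stands.
- The arm moves only by the shell command python3 -m inch 'ROWS' [FORCE]. ROWS is JSON, a list of rows, each a list of 7 numbers: the shift along the tool's x, y, z in cm, then the turn, a rotation vector about the tool's x, y, z in degrees, then the finger opening in cm, from 0 to 8.54. In form: [[dx, dy, dz, rx, ry, rz, hand], ...]. A call has 1 to 5 rows; each row shifts and turns the commanded pose from where the row before left it, along the tool's axes as they then stand; what a row does not reach is not made up. A row lasts 1/10 s, in which the tool goes at most 50 mm and 8.59 degrees, less where a joint would pass 70% of its speed; a pose out of reach is approached as far as the arm can. A call with a gripper value outside its range is refused whole. The fingers move at their own pace and stop on an object; FORCE is the grip in N (left out, the last holds). Time passes only in rows, so rows that do not move let the fingers close. It gives the time, the measured TCP pose, the force and the opening at its end, in the units of the state.
- get_state(): the state, without advancing time (a new reading comes with each control period).
- vision.read_camera(name): name is "scene" or "top"; returns a dict with "pixels" (400x640x3 uint8, red, green, blue), "depth" (400x640 float32, m along the optical axis (not along the pixel's ray), 0 where there is no reading), "mtx" (3x3 intrinsics, pixels), "T" (4x4, takes a point from camera to world coordinates). Camera axes: x right, y up, looking along -z (the intrinsics and any distortion apply to the point x, -y, -z); pixel columns grow to the right and rows downward; lengths in m; the calibration is good to about 2 mm. A picture is of the moment at which its call begins.
- workorder.hand_in(): hands the job in, once; it reports no verdict.
Trained networks look in a picture, given as the dict that the camera call returned (one of the last four; its "shot" number tells which), for a name from the list of things; names that differ only in an ending like _2 or _b are one class to them, and where a whole thing is asked for, a point or a joint stands for the part that bears it (a point fixed in the world has none). Each returns a list of dicts, best first, with "confidence" (0 to 1); they miss things now and then, are a little off and sometimes report something else, mostly with a low value. They report only what shows in the picture. A call takes as long as a camera call.
- silhouettes(picture, label): "mask" (400x640 bool, what is visible of it) and "location" ([column, row] in pixels, amid what is visible of it).
- tip_of(picture, label): "location" ([column, row] in pixels: a listed point, or the origin of a listed thing).
The state is a dict: "clock": time; "joint_pos": joint angles; "qvel": joint speeds; "tau": joint torques, N m; "tcp_pos": TCP position; "orientation": TCP orientation; "wrist_force": force on the tool from outside, world axes, zero at the start; "ft_torque": the same for the moment, N m; "finger_gap": finger opening in m.
Only numpy, scipy, OpenCV 4.12 (cv2) and the standard library are available. Lean on these libraries where they do the work, as an engineer would, in place of code of your own. Each camera call takes 0.05 s, during which the arm holds its last target.

## Working session

There is one attempt and no reset: what is moved stays moved. The work goes in short steps, Python scripts to look and compute and a shell command to move; the robot and the scene stay as the last step left them, time stands still between calls to the robot, and variables do not carry over. Pictures are saved under pics/ and viewed, and the job is handed in when it is done.

```bash
mkdir -p pics; ls
cat > h.py <<'E'
import numpy as np, cv2
from workcell import get_state, vision, workorder, silhouettes, tip_of
def save(p,n): cv2.imwrite('pics/'+n,p['pixels'][:,:,::-1])
def px2w(p,uv,z=None,d=None):
    K=p['mtx'];T=p['T'];u,v=uv
    r=np.array([(u-K[0,2])/K[0,0],-(v-K[1,2])/K[1,1],-1.0])
    if z is not None:
        R=T[:3,:3]@r; s=(z-T[2,3])/R[2]; return T[:3,3]+s*R
    if d is None: d=p['depth'][int(round(v)),int(round(u))]
    return T[:3,3]+d*(T[:3,:3]@r)
def w2px(p,w):
    T=p['T'];K=p['mtx'];c=T[:3,:3].T@(np.array(w)-T[:3,3]); 
    return np.array([K[0,0]*c[0]/-c[2]+K[0,2],K[1,1]*-c[1]/-c[2]+K[1,2]])
E
python3 - <<'E'
from h import *
print(get_state())
for n in ['scene','top']:
    p=vision.read_camera(n); save(p,n+'0.png'); print(n,p.keys(),p['mtx'],p['T'])
    for l in ['locker','keeper','bolt_push','catch_top','sample_jar','stopper','spirit_bottle','beaker','tasting_glass','tin']:
        for t in tip_of(p,l)[:2]:
            print(l,t['confidence'],np.round(t['location'],1),np.round(px2w(p,t['location']),3))
E
```

```text
pics
{'clock': 0.0, 'joint_pos': array([-1.36959583e+00,  3.14006163e-01,  4.49840617e-02,  1.30359147e+00,
       -9.19586882e-06,  1.43121120e+00]), 'qvel': array([-0.0005463 , -0.00086523, -0.00090783,  0.00043385,  0.00133482,
       -0.00034942]), 'tau': array([ 8.41090259e-04, -4.80629754e+01,  2.98531580e+01,  1.93648925e-02,
       -7.08863445e-05, -3.09836722e-06]), 'tcp_pos': array([ 0.19207529, -0.54143453,  0.23040767]), 'orientation': array([-9.08047438e-04,  9.85517826e-01,  1.69569420e-01, -3.25838083e-05]), 'wrist_force': array([-0.33990362,  0.59321142, -0.16719007]), 'ft_torque': array([-0.03931701, -0.02004989,  0.00285504]), 'finger_gap': 0.08484878890146688}
scene dict_keys(['pixels', 'depth', 'mtx', 'T', 'shot']) [[370.42085819   0.         320.23428742]
 [  0.         370.42085819 200.92507367]
 [  0.           0.           1.        ]] [[-0.05242074 -0.70329798  0.70895981  1.44216744]
 [ 0.99859658 -0.03155323  0.04253535  0.07070626]
 [-0.00754505  0.71019458  0.70396501  0.99892176]
 [ 0.          0.          0.          1.        ]]
locker 0.94 [282.  220.
[... 822 characters left out ...]
 0.02157572  0.19370366  0.98082281  1.23082526]
 [ 0.          0.          0.          1.        ]]
locker 0.88 [366.  214.8] [ 0.521 -0.108  0.123]
keeper 0.85 [330.9 223.8] [ 0.499 -0.016  0.123]
keeper 0.4 [364.  212.7] [ 0.526 -0.103  0.124]
bolt_push 0.88 [385.6 217.2] [ 0.512 -0.158  0.13 ]
catch_top 0.77 [369.8 194.5] [ 0.568 -0.116  0.157]
sample_jar 0.52 [363.  176.5] [ 0.616 -0.101  0.156]
stopper 0.69 [401.6 239.1] [ 0.452 -0.192  0.15 ]
spirit_bottle 0.58 [164.9 253.8] [0.435 0.415 0.105]
beaker 0.57 [482.6 262.5] [ 0.39  -0.417  0.086]
tasting_glass 0.64 [472.6 192.5] [ 0.587 -0.42   0.055]
tin 0.84 [172.1 200.7] [0.579 0.41  0.081]
tin 0.68 [362.5 210.3] [ 0.533 -0.1    0.123]
```

View pics/scene0.png

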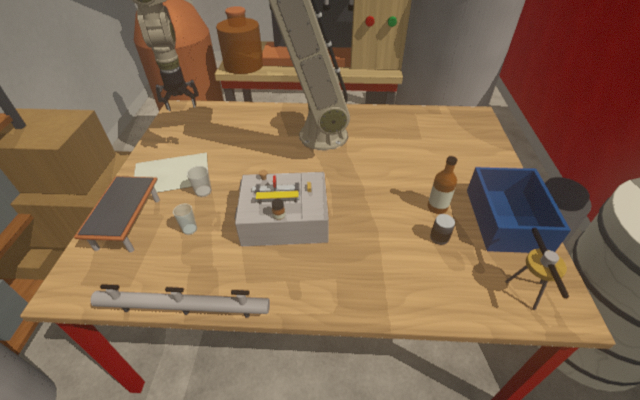

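View pics/top0.png

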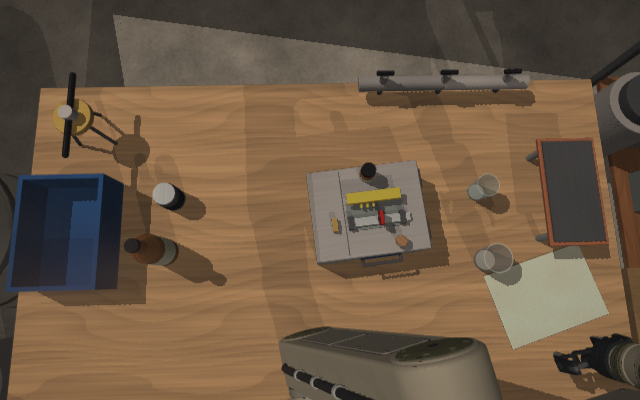

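The scene view shows the locker at about (283,205) with the yellow bar at (277,196) and red handle at (274,183). The top view shows the bar at (374,196), the handle at (381,217) and the brass keeper at (334,225). I'll measure these precisely.

Run:
```python
from h import *
def cloud(p):
    v,u=np.mgrid[0:400,0:640]; K=p['mtx'];T=p['T'];d=p['depth']
    c=np.stack([(u-K[0,2])/K[0,0]*d,-(v-K[1,2])/K[1,1]*d,-d],-1)
    return c@T[:3,:3].T+T[:3,3]
for n in ['scene','top']:
    p=vision.read_camera(n); W=cloud(p); hsv=cv2.cvtColor(p['pixels'],cv2.COLOR_RGB2HSV)
    x0,y0,x1,y1=(225,160,345,255) if n=='scene' else (295,150,440,275)
    cv2.imwrite(f'pics/{n}_crop.png',cv2.resize(p['pixels'][y0:y1,x0:x1,::-1],None,fx=5,fy=5,interpolation=cv2.INTER_CUBIC))
    sub=np.zeros((400,640),bool); sub[y0:y1,x0:x1]=1
    yel=sub&(hsv[...,0]>24)&(hsv[...,0]<34)&(hsv[...,1]>190)&(hsv[...,2]>120)
    red=sub&((hsv[...,0]<6)|(hsv[...,0]>174))&(hsv[...,1]>170)&(hsv[...,2]>80)
    for nm,m,z in (('yel',yel,0.156),('red',red,0.174)):
        vv,uu=np.nonzero(m); 
        if len(vv)<5: print(nm,len(vv)); continue
        w=W[m]; print(n,nm,len(vv),uu.min(),uu.max(),vv.min(),vv.max(),'depth z',np.round(np.percentile(w[:,2],[5,50,95]),3),'xyz med',np.round(np.median(w,0),3))
        P=np.array([px2w(p,q,z=z) for q in zip(uu,vv)])[:,:2].astype(np.float32); print(cv2.minAreaRect(P))
    # locker top
    m=sub&(abs(W[...,2]-0.12)<0.008)
    P=np.array([px2w(p,(u,v),z=0.12) for v,u in zip(*np.nonzero(m))])[:,:2].astype(np.float32)
    print('top',m.sum(),np.median(W[m][:,2]),cv2.minAreaRect(P))
```

```text
scene yel 189 257 297 192 197 depth z [0.154 0.157 0.16 ] xyz med [ 0.57  -0.124  0.157]
((0.5696655511856079, -0.12418568134307861), (0.022811608389019966, 0.13184073567390442), 6.349908351898193)
scene red 13 273 274 176 186 depth z [0.154 0.174 0.177] xyz med [ 0.521 -0.14   0.174]
((0.5235323309898376, -0.14055761694908142), (0.05055905133485794, 0.00337802292779088), 8.074298858642578)
top 3490 0.12096734586169222 ((0.540357768535614, -0.1143551617860794), (0.24926824867725372, 0.30327391624450684), 5.896265983581543)
yel 0
top red 65 379 384 210 224 depth z [0.161 0.173 0.176] xyz med [ 0.506 -0.14   0.173]
((0.5063502192497253, -0.14027303457260132), (0.03575434163212776, 0.011001890525221825), 5.012583255767822)
top 8488 0.12001980582023997 ((0.5349881052970886, -0.11539366841316223), (0.2393532693386078, 0.30309921503067017), 5.877112865447998)
```

View pics/scene_crop.png

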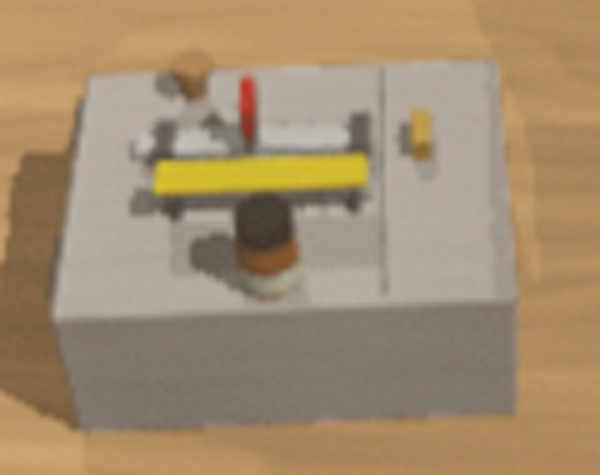

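View pics/top_crop.png

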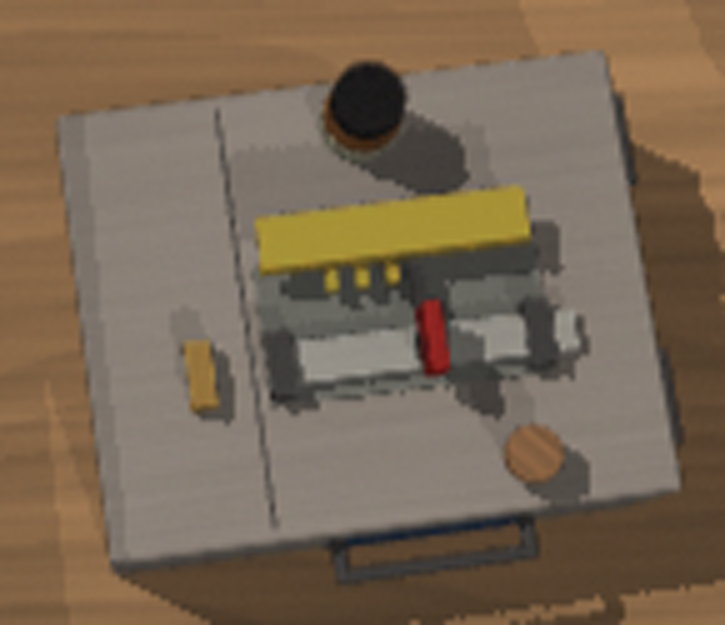

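The networks and the outline fit agree. The locker centre is about (0.537, -0.1145), yaw is about 5.8 deg, the handle is at (0.507, -0.140, 0.174) and the catch top is at z 0.156.

The plan is jaws across the locker's x at about 46 mm gap, so the two tips sit 60 mm apart: one on the catch, one behind the handle. I'll traverse above everything first.

```bash
python3 -m inch '[[0,0,-2,0,0,0,4.6],[4.15,-2.19,0,0,0,0,4.6],[4.15,-2.19,0,0,0,0,4.6],[4.15,-2.19,0,0,0,0,4.6],[4.15,-2.19,0,0,0,0,4.6]]'
```

```text
clock: 1.7
tcp_pos: [0.3202, -0.4027, 0.2515]
orientation: [0.0, 0.986, 0.169, 0.0]
wrist_force: [-0.1, -0.7, -1.0]
finger_gap: 0.046
```

```bash
python3 -m inch '[[4.15,-2.19,0,0,0,0,4.6],[4.15,-2.19,0,0,0,0,4.6],[4.15,-2.19,0,0,0,0,4.6],[4.15,-2.19,0,0,0,0,4.6],[4.15,-2.19,0,0,0,0,4.6]]'
```

```text
clock: 2.2
tcp_pos: [0.4795, -0.2298, 0.2516]
orientation: [0.0, 0.986, 0.17, 0.0]
wrist_force: [-0.6, -1.4, -0.4]
finger_gap: 0.0462
```

```bash
python3 -m inch '[[4.15,-2.19,0,0,0,0,4.6],[4.15,-2.19,0,0,0,0,4.6],[0,0,0,0,0,-8,4.6],[0,0,0,0,0,-8,4.6],[0,0,0,0,0,-8,4.6]]'
```

```text
clock: 2.7
tcp_pos: [0.5423, -0.1616, 0.2511]
orientation: [-0.0, 0.927, 0.374, -0.0]
wrist_force: [0.5, -0.2, 0.3]
finger_gap: 0.046
```

```bash
python3 -m inch '[[0,0,0,0,0,-8,4.6],[0,0,0,0,0,-8,4.6],[0,0,0,0,0,-8,4.6],[0,0,0,0,0,-8,4.6],[0,0,0,0,0,-8,4.6]]'
```

```text
clock: 3.2
tcp_pos: [0.5419, -0.1623, 0.2513]
orientation: [0.0, 0.744, 0.668, -0.0]
wrist_force: [-0.3, -0.5, 0.5]
finger_gap: 0.046
```

```bash
python3 -m inch '[[0,0,0,0,0,-6,4.6],[0,0,0,0,0,-6.2,4.6],[0,0,2,0,0,0,4.6],[0,0,2,0,0,0,4.6],[0,0,0,0,0,0,4.6]]'
python3 - <<'E'
from h import *
s=get_state();print(s['tcp_pos'],s['orientation'],s['wrist_force'],s['joint_pos'])
for n in ['scene','top']:
    p=vision.read_camera(n); 
    x0,y0,x1,y1=(225,120,345,235) if n=='scene' else (295,150,440,275)
    cv2.imwrite(f'pics/{n}_crop2.png',cv2.resize(p['pixels'][y0:y1,x0:x1,::-1],None,fx=5,fy=5,interpolation=cv2.INTER_CUBIC))
E
```

```text
clock: 3.7
tcp_pos: [0.5403, -0.1616, 0.2087]
orientation: [-0.002, 0.671, 0.742, -0.001]
wrist_force: [-1.6, 0.0, 0.1]
finger_gap: 0.0463
[ 0.54032944 -0.16162341  0.20869242] [-0.00231227  0.6708949   0.74154843 -0.00078609] [-1.63377771  0.00638268  0.0973988 ] [-4.32911211e-01  3.03056611e-01 -2.34629322e-02  1.24915971e+00
 -1.23080402e-04  1.03792432e+00]
```

View pics/scene_crop2.png

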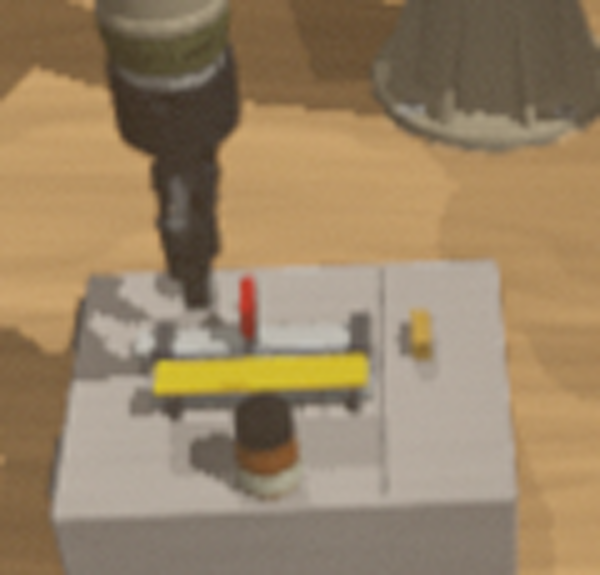

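View pics/top_crop2.png

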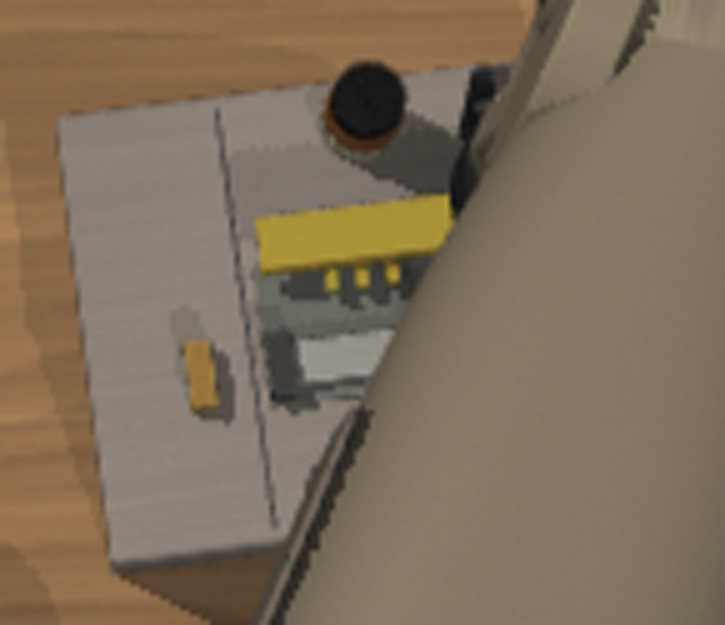

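Scene view: the fingers hang left of (behind) the red handle, with the near tip at about (264,182) and the handle at (274,183). I'll check the tip's height and position from depth.

Run:
```python
from h import *
p=vision.read_camera('scene')
for v in range(172,186):
    print(v,[tuple(np.round(px2w(p,(u,v))*1000).astype(int)) for u in range(259,269,2)])
```

```text
172 [(np.int64(598), np.int64(-164), np.int64(275)), (np.int64(592), np.int64(-160), np.int64(271)), (np.int64(593), np.int64(-153), np.int64(271)), (np.int64(600), np.int64(-145), np.int64(278)), (np.int64(562), np.int64(-149), np.int64(246))]
173 [(np.int64(597), np.int64(-165), np.int64(271)), (np.int64(595), np.int64(-159), np.int64(269)), (np.int64(591), np.int64(-154), np.int64(266)), (np.int64(596), np.int64(-147), np.int64(270)), (np.int64(564), np.int64(-149), np.int64(243))]
174 [(np.int64(596), np.int64(-166), np.int64(265)), (np.int64(591), np.int64(-161), np.int64(261)), (np.int64(594), np.int64(-154), np.int64(264)), (np.int64(594), np.int64(-148), np.int64(265)), (np.int64(570), np.int64(-148), np.int64(244))]
175 [(np.int64(438), np.int64(-211), np.int64(124)), (np.int64(573), np.int64(-166), np.int64(242)), (np.int64(574), np.int64(-160), np.int64(243)), (np.int64(578), np.int64(-152), np.int64(247)), (np.int64(569), np.int64(-148), np.int64(239))]
176 [(np.int64(444), np.int64(-209), np.int64(124)), (np.int64(570), np.int64(-168), np.int64(235)), (np.int64(578), np.
[... 1629 characters left out ...]
), np.int64(137)), (np.int64(477), np.int64(-197), np.int64(121)), (np.int64(480), np.int64(-189), np.int64(124)), (np.int64(478), np.int64(-182), np.int64(122)), (np.int64(478), np.int64(-175), np.int64(123))]
184 [(np.int64(504), np.int64(-197), np.int64(140)), (np.int64(485), np.int64(-195), np.int64(123)), (np.int64(483), np.int64(-189), np.int64(122)), (np.int64(478), np.int64(-183), np.int64(118)), (np.int64(482), np.int64(-175), np.int64(122))]
185 [(np.int64(506), np.int64(-197), np.int64(138)), (np.int64(489), np.int64(-195), np.int64(123)), (np.int64(488), np.int64(-188), np.int64(122)), (np.int64(501), np.int64(-178), np.int64(133)), (np.int64(500), np.int64(-171), np.int64(133))]
```

The finger is 22 mm wide at y -0.170 to -0.148, centred at x about 0.570, over the bar (0.557 to 0.585). Its tip is at z about 0.218, roughly 8 mm above the TCP. I'll back off 5 mm for clearance to the handle, then descend.

```bash
python3 -m inch '[[-0.5,0,0,0,0,0,4.6],[0,0,2,0,0,0,4.6],[0,0,2,0,0,0,4.6],[0,0,0.8,0,0,0,4.6],[0,0,0,0,0,0,4.6]]'
```

```text
clock: 4.35
tcp_pos: [0.542, -0.1674, 0.1627]
orientation: [-0.001, 0.671, 0.741, -0.0]
wrist_force: [-0.5, -0.3, 0.8]
finger_gap: 0.0461
```

```bash
python3 -m inch '[[0,0,0.4,0,0,0,4.6],[0,0,0.4,0,0,0,4.6],[0,0,0.2,0,0,0,4.6],[0,0,0,0,0,0,4.6],[0,0,0,0,0,0,4.6]]'
```

```text
clock: 4.85
tcp_pos: [0.5427, -0.1674, 0.1537]
orientation: [0.0, 0.671, 0.742, 0.0]
wrist_force: [-0.1, 0.1, 1.2]
finger_gap: 0.0459
```

```bash
python3 -m inch '[[0,0,0.3,0,0,0,4.6],[0,0,0.3,0,0,0,4.6],[0,0,0.2,0,0,0,4.6],[0,0,0,0,0,0,4.6],[0,0,0,0,0,0,4.6]]'
python3 - <<'E'
from h import *
p=vision.read_camera('scene'); s=get_state(); print(s['wrist_force'],s['ft_torque'],s['tcp_pos'])
x0,y0,x1,y1=(225,120,345,235)
cv2.imwrite('pics/scene_crop3.png',cv2.resize(p['pixels'][y0:y1,x0:x1,::-1],None,fx=5,fy=5,interpolation=cv2.INTER_CUBIC))
E
```

```text
clock: 5.35
tcp_pos: [0.5428, -0.1675, 0.1458]
orientation: [0.001, 0.671, 0.742, 0.0]
wrist_force: [-1.3, 0.7, 5.3]
finger_gap: 0.046
[-1.36012159  0.17390273  6.32403244] [0.04048659 0.0758949  0.03267996] [ 0.54276585 -0.16752451  0.14583365]
```

View pics/scene_crop3.png

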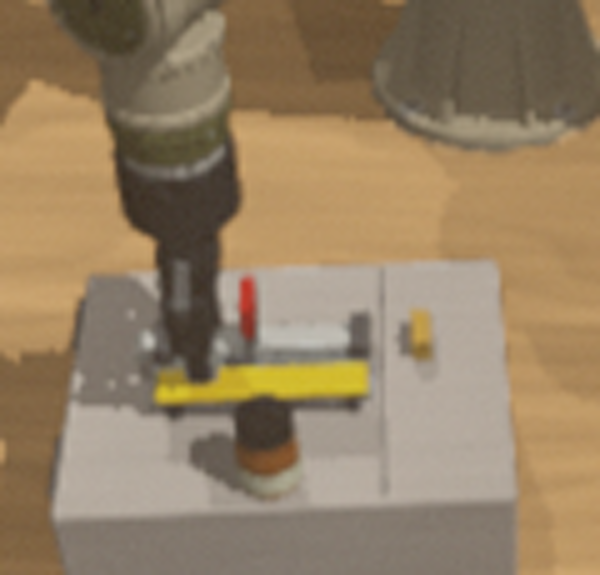

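The near tip stands on the yellow bar at crop (200,375), behind the handle at (248,305), and the bar is partly pressed (about 5.5 N). I'll press further.

```bash
python3 -m inch '[[0,0,0.2,0,0,0,4.6],[0,0,0.2,0,0,0,4.6],[0,0,0,0,0,0,4.6],[0,0,0,0,0,0,4.6]]'; for i in 1 2 3; do python3 -c "
from h import *
s=get_state();print(s['wrist_force'],s['tcp_pos'])"; done
```

```text
clock: 5.8
tcp_pos: [0.5428, -0.1675, 0.142]
orientation: [0.001, 0.671, 0.742, 0.0]
wrist_force: [-1.8, -0.2, 7.1]
finger_gap: 0.0459
[-1.82972152 -0.16383116  7.12083548] [ 0.54277343 -0.16750508  0.14202284]
[-1.82972152 -0.16383116  7.12083548] [ 0.54277343 -0.16750508  0.14202284]
[-1.82972152 -0.16383116  7.12083548] [ 0.54277343 -0.16750508  0.14202284]
```

```bash
python3 -m inch '[[0,0,0.1,0,0,0,4.6],[0,0,0.1,0,0,0,4.6],[0,0,0,0,0,0,4.6],[0,0,0,0,0,0,4.6]]'
python3 - <<'E'
from h import *
p=vision.read_camera('scene')
hsv=cv2.cvtColor(p['pixels'],cv2.COLOR_RGB2HSV)
sub=np.zeros((400,640),bool); sub[160:255,225:345]=1
yel=sub&(hsv[...,0]>24)&(hsv[...,0]<34)&(hsv[...,1]>190)&(hsv[...,2]>120)
v,u=np.nonzero(yel); W=np.array([px2w(p,q) for q in zip(u,v)]); print(len(v),np.percentile(W[:,2],[5,25,50,75,95]))
E
```

```text
clock: 6.2
tcp_pos: [0.543, -0.1676, 0.1413]
orientation: [0.001, 0.671, 0.742, 0.0]
wrist_force: [-4.6, 0.0, 13.3]
finger_gap: 0.0461
143 [0.14168466 0.14358112 0.14474095 0.1454728  0.1470341 ]
```

The catch is bottomed: the depth image shows the bar top at 0.1447 against 0.157 when up, with 13 N on it. I'll ease up 1.5 mm and slide toward locker +y.

```bash
python3 -m inch '[[0,0,-0.15,0,0,0,4.6],[0.5,0,0,0,0,0,4.6],[0.5,0,0,0,0,0,4.6],[0.5,0,0,0,0,0,4.6],[0.5,0,0,0,0,0,4.6]]'
```

```text
clock: 6.75
tcp_pos: [0.5422, -0.1502, 0.1424]
orientation: [0.004, 0.671, 0.741, -0.001]
wrist_force: [-0.1, -8.2, 7.6]
finger_gap: 0.0457
```

```bash
python3 -m inch '[[0.5,0,0,0,0,0,4.6],[0.5,0,0,0,0,0,4.6],[0.5,0,0,0,0,0,4.6],[0,0,0,0,0,0,4.6]]'
python3 - <<'E'
from h import *
p=vision.read_camera('scene')
x0,y0,x1,y1=(225,120,345,235)
cv2.imwrite('pics/scene_crop4.png',cv2.resize(p['pixels'][y0:y1,x0:x1,::-1],None,fx=5,fy=5,interpolation=cv2.INTER_CUBIC))
E
```

```text
clock: 7.15
tcp_pos: [0.5406, -0.1345, 0.1423]
orientation: [0.003, 0.671, 0.741, -0.0]
wrist_force: [-0.4, -4.7, 6.5]
finger_gap: 0.0458
```

View pics/scene_crop4.png

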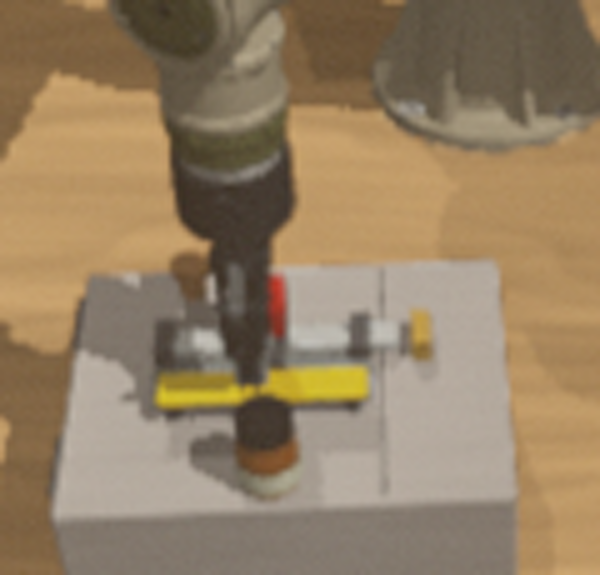

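The bolt is moving: the handle is now at crop (277,305) and the bolt end is approaching the keeper at (420,335). The catch is still held, so I'll continue.

```bash
python3 -m inch '[[0.5,0,0,0,0,0,4.6],[0.5,0,0,0,0,0,4.6],[0.5,0,0,0,0,0,4.6],[0.5,0,0,0,0,0,4.6],[0.5,0,0,0,0,0,4.6]]'
```

```text
clock: 7.7
tcp_pos: [0.5382, -0.1104, 0.1423]
orientation: [0.003, 0.672, 0.741, -0.001]
wrist_force: [-1.0, -7.1, 7.0]
finger_gap: 0.0459
```

```bash
python3 -m inch '[[0.5,0,0,0,0,0,4.6],[0.3,0,0,0,0,0,4.6],[0.3,0,0,0,0,0,4.6],[0,0,0,0,0,0,4.6]]'
```

```text
clock: 8.1
tcp_pos: [0.5371, -0.0997, 0.1424]
orientation: [0.004, 0.671, 0.741, -0.001]
wrist_force: [-1.4, -9.5, 7.2]
finger_gap: 0.0461
```

```bash
python3 -m inch '[[0.3,0,0,0,0,0,4.6],[0,0,0,0,0,0,4.6],[0,0,0,0,0,0,4.6]]'
```

```text
clock: 8.4
tcp_pos: [0.5371, -0.0997, 0.1424]
orientation: [0.006, 0.672, 0.741, -0.003]
wrist_force: [-0.8, -18.3, 5.3]
finger_gap: 0.0463
```

Run:
```python
from h import *
p=vision.read_camera('scene')
hsv=cv2.cvtColor(p['pixels'],cv2.COLOR_RGB2HSV)
sub=np.zeros((400,640),bool); sub[160:255,225:345]=1
yel=sub&(hsv[...,0]>24)&(hsv[...,0]<34)&(hsv[...,1]>190)&(hsv[...,2]>120)
red=sub&((hsv[...,0]<6)|(hsv[...,0]>174))&(hsv[...,1]>170)&(hsv[...,2]>80)
for m in (yel,red):
    v,u=np.nonzero(m); W=np.array([px2w(p,q) for q in zip(u,v)]); print(len(v),np.median(W,0),W.min(0),W.max(0))
x0,y0,x1,y1=(225,120,345,235)
cv2.imwrite('pics/scene_crop5.png',cv2.resize(p['pixels'][y0:y1,x0:x1,::-1],None,fx=5,fy=5,interpolation=cv2.INTER_CUBIC))
```

```text
107 [ 0.57370438 -0.14361586  0.14547837] [ 0.55221514 -0.191754    0.14232411] [ 0.58842091 -0.05800788  0.1497888 ]
12 [ 0.51604694 -0.08630043  0.173468  ] [ 0.49122633 -0.08854072  0.1527728 ] [ 0.52038211 -0.08202295  0.17630043]
```

View pics/scene_crop5.png

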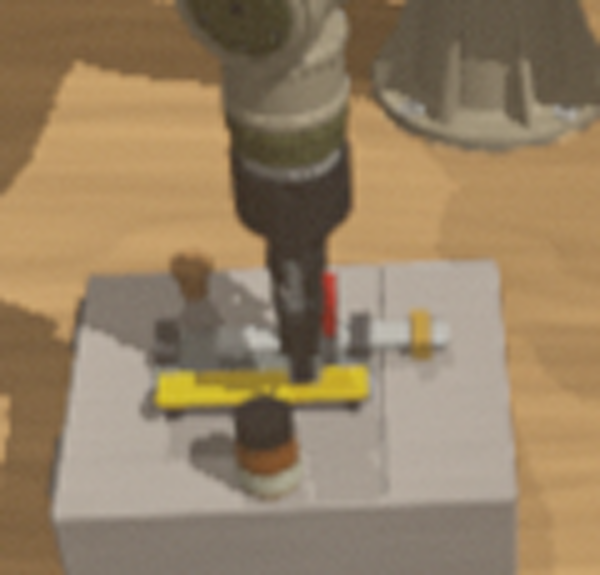

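The bolt end has passed through the keeper, to crop (445,335). The tip is stalled at 18 N, as it should be at the stop, and the bar is still down at z about 0.145. I'll push a little more to confirm the stop.

```bash
python3 -m inch '[[0.3,0,0,0,0,0,4.6],[0,0,0,0,0,0,4.6],[0,0,0,0,0,0,4.6]]'
```

```text
clock: 8.75
tcp_pos: [0.5371, -0.0996, 0.1425]
orientation: [0.007, 0.672, 0.74, -0.005]
wrist_force: [-2.1, -27.7, 3.4]
finger_gap: 0.0458
```

It is at a firm stop. I'll relieve the push but keep contact, then lift straight up.

```bash
python3 -m inch '[[-0.5,0,0,0,0,0,4.6],[0,0,0,0,0,0,4.6],[0,0,-0.5,0,0,0,4.6],[0,0,-1,0,0,0,4.6],[0,0,-1,0,0,0,4.6]]'
```

```text
clock: 9.25
tcp_pos: [0.5362, -0.0993, 0.1652]
orientation: [0.003, 0.672, 0.741, -0.002]
wrist_force: [2.2, -12.3, -7.5]
finger_gap: 0.0463
```

```bash
python3 -m inch '[[0,0,-2,0,0,0,4.6],[0,0,-2,0,0,0,4.6],[0,0,-3,0,0,0,4.6],[0,0,-3,0,0,0,4.6],[0,0,0,0,0,0,4.6]]'
```

```text
clock: 9.75
tcp_pos: [0.5371, -0.0963, 0.2695]
orientation: [0.003, 0.671, 0.742, 0.001]
wrist_force: [0.3, -0.3, -0.3]
finger_gap: 0.0462
```

Run:
```python
from h import *
for n in ['scene','top']:
    p=vision.read_camera(n); hsv=cv2.cvtColor(p['pixels'],cv2.COLOR_RGB2HSV)
    x0,y0,x1,y1=(225,120,345,235) if n=='scene' else (295,150,440,275)
    sub=np.zeros((400,640),bool); sub[y0:y1,x0:x1]=1
    yel=sub&(hsv[...,0]>24)&(hsv[...,0]<34)&(hsv[...,1]>190)&(hsv[...,2]>120)
    red=sub&((hsv[...,0]<6)|(hsv[...,0]>174))&(hsv[...,1]>170)&(hsv[...,2]>80)
    for m in (yel,red):
        v,u=np.nonzero(m)
        if len(v): W=np.array([px2w(p,q) for q in zip(u,v)]); print(n,len(v),np.median(W,0))
    cv2.imwrite(f'pics/{n}_crop6.png',cv2.resize(p['pixels'][y0:y1,x0:x1,::-1],None,fx=5,fy=5,interpolation=cv2.INTER_CUBIC))
    for l in ['sample_jar','stopper','spirit_bottle','beaker','tasting_glass','tin']:
        for t in tip_of(p,l)[:1]: print(l,t['confidence'],np.round(t['location'],1))
```

```text
scene 192 [ 0.57105235 -0.12715131  0.15682959]
scene 12 [ 0.51880111 -0.08594515  0.17308038]
sample_jar 0.62 [280.8 214.7]
stopper 0.38 [264.1 180.3]
spirit_bottle 0.91 [439.1 205.7]
beaker 0.8 [204.8 190.1]
tasting_glass 0.9 [192.8 228.1]
tin 0.62 [440.3 240.5]
sample_jar 0.67 [471.2 192.9]
spirit_bottle 0.56 [166.1 251. ]
beaker 0.59 [484.8 262.1]
tasting_glass 0.85 [471.1 193.1]
tin 0.82 [173.5 201.4]
```

View pics/scene_crop6.png

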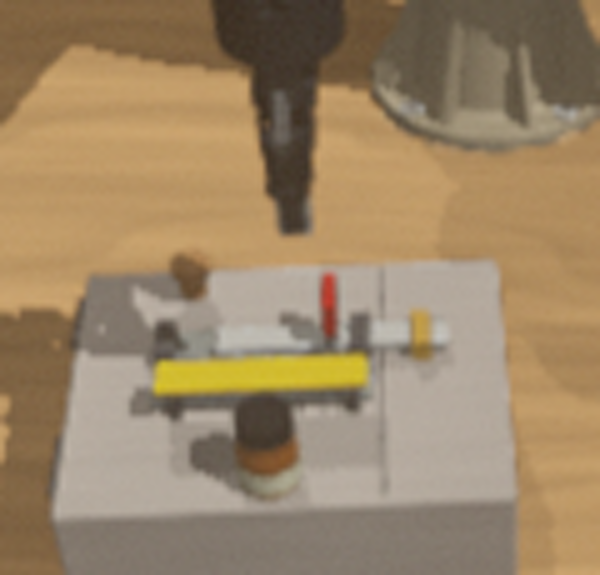

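View pics/top_crop6.png

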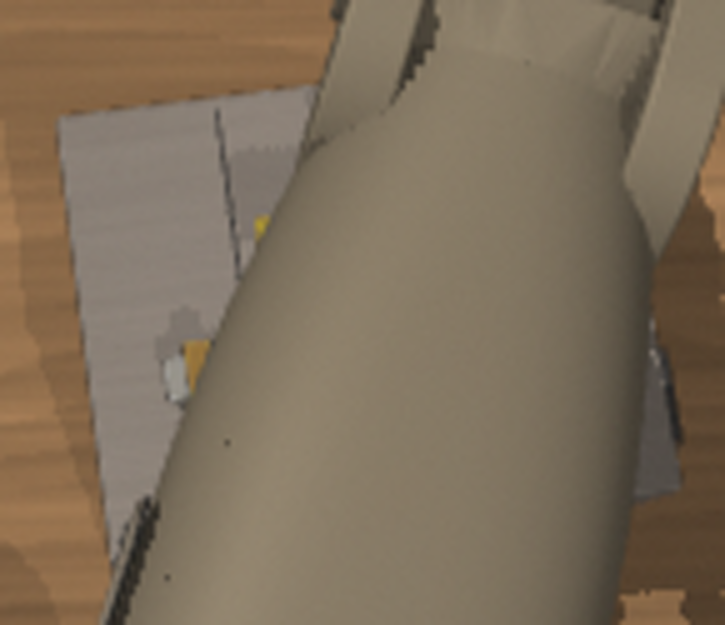

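The catch is back up: the bar top reads 0.1568 and its pre-press reading was 0.157. The handle moved from crop x 248 to 328 (about 54 to 57 mm), the bolt end shows beyond the keeper in both views, the jar and stopper look unmoved, and the wrist force is about zero. Handing in.

```bash
python3 -c "
from h import *
print(get_state()['wrist_force'],get_state()['clock']); print(workorder.hand_in())"
```

```text
[-0.19024224 -0.63781936  0.57029662] 10.45
the job is handed in; nothing more can be done
None
```

The locker should be locked, and I handed the job in at 10.45 s. The hand-in gives no verdict, so this rests on my own checks. One fingertip held the yellow catch about 11 mm down while the other pushed the red handle until it stopped hard. The arm then lifted straight up about 13 cm, clear of everything.

**Catch:** the bar top read 0.1568 m after release, against 0.157 m before pressing, so it sprang back up.

**Bolt:**
- The bolt end shows through the keeper in both cameras. The handle did not move under a further push, up to 28 N.
- From the pictures the handle travelled 54 mm; from the arm's position it was about 57 mm. The start offset of 0–6 mm adds to that.
- The 54 mm reading alone would not prove the 55 mm limit. The hard stop and the catch returning fully up both fit a bolt that is fully home.

**Bystanders:** the jar and stopper look unmoved. The networks placed the bottle, beaker, glass and tin within about 3 pixels of where they started. Two readings disagreed:
- The stopper's network position shifted about 4 pixels at low confidence (0.38), but the picture shows it in the same place.
- In the last top view the arm hid the jar and stopper, and a "sample_jar" report there was really the tasting glass.

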